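# Lay out the lacquer bottles for the painter across the table

## Task

Move the four lacquer bottles from the cells of the cardboard carton into the four wells of the wooden stand in reverse order, so that the painter facing you reads them in the carton's order: the leftmost in the carton becomes the rightmost in the stand, the second from the left the second from the right, and so on, one bottle to a well. Set each one down upright on the floor of its well without dropping or tipping it, and leave all four standing free.

Things in the scene. Friction and masses are not known exactly. Their poses are not given: they have to be found in the camera images.
- red_bottle: deep red lacquer bottle, loose, upright, about 150 g, 115 mm tall: round body 42 mm across up to 74 mm, then a round cap of the same colour, 30 mm across, from 84 to 115 mm; white paper band. Origin: centre of the underside, z up; its yaw means nothing. Starts in one of the carton's cells, up to 4 mm off centre in x and y.
- black_bottle: black lacquer bottle, loose, upright, about 150 g, 115 mm tall: round body 42 mm across up to 74 mm, then a round cap of the same colour, 30 mm across, from 84 to 115 mm; white paper band. Origin: centre of the underside, z up; its yaw means nothing. Starts in one of the carton's cells, up to 4 mm off centre in x and y.
- yellow_bottle: golden yellow lacquer bottle, loose, upright, about 150 g, 115 mm tall: round body 42 mm across up to 74 mm, then a round cap of the same colour, 30 mm across, from 84 to 115 mm; white paper band. Origin: centre of the underside, z up; its yaw means nothing. Starts in one of the carton's cells, up to 4 mm off centre in x and y.
- white_bottle: off-white lacquer bottle, loose, upright, about 150 g, 115 mm tall: round body 42 mm across up to 74 mm, then a round cap of the same colour, 30 mm across, from 84 to 115 mm; white paper band. Origin: centre of the underside, z up; its yaw means nothing. Starts in one of the carton's cells, up to 4 mm off centre in x and y.
- carton: cardboard carton, fixed, a row of four open cells: 66 (x) by 252 (y) by 60 mm high, walls, floor and dividers 4 mm. Origin: centre of the underside. Cells 58 by 58 mm, centres at x = 0, y = +93, +31, -31, -93 mm. A level flap, top 50 mm up, x = 33 to 77 mm, carries the colour cards. Yaw within 0.3 rad of 0: +y is to the robot's left. Left or right on the table.
- stand: pale wooden stand, fixed, empty, a row of four open wells: 66 (x) by 252 (y) by 30 mm high, walls, floor and dividers 4 mm; a low foot at each end. Origin: centre of the underside. Wells 58 by 58 mm, centres at x = 0, y = +93, +31, -31, -93 mm, floor 4 mm up. Yaw within 0.3 rad of 0: +y is to the robot's left. Across the table from the carton.
- red_card: deep red card, fixed, 30 by 34 by 2 mm, lying on the carton's flap 56 mm (in the carton's +x) from the centre of the cell where the red bottle starts; it stays there and so keeps a record of the carton's order. Origin: centre of the underside, axes as the carton's.
- black_card: black card, fixed, 30 by 34 by 2 mm, lying on the carton's flap 56 mm (in the carton's +x) from the centre of the cell where the black bottle starts; it stays there and so keeps a record of the carton's order. Origin: centre of the underside, axes as the carton's.
- yellow_card: golden yellow card, fixed, 30 by 34 by 2 mm, lying on the carton's flap 56 mm (in the carton's +x) from the centre of the cell where the yellow bottle starts; it stays there and so keeps a record of the carton's order. Origin: centre of the underside, axes as the carton's.
- white_card: off-white card, fixed, 30 by 34 by 2 mm, lying on the carton's flap 56 mm (in the carton's +x) from the centre of the cell where the white bottle starts; it stays there and so keeps a record of the carton's order. Origin: centre of the underside, axes as the carton's.
Not all that is in view belongs to the job. Of the things shaped like the black_bottle, the black one is meant.

How it is judged:
By the outcome, as a careful person would: the job done as asked, in the order asked, and still so for the second after the job is handed in, with the robot touching nothing.
It also fails if it takes over 118 s, if anything falls off the work surface, if the arm or the gripper's body presses on something with over 40 N, if the wrist force passes 120 N, or if a joint passes its speed limit or range.

## Robot

A 6-joint arm with a two-finger parallel gripper is mounted at the origin on the work surface. World frame = base frame: x ahead of the robot, y to its left, z up, the work surface at z = 0. Lengths are in m, angles in rad, forces in N, time in s.
With the tool pointing down it reaches from about 0.35 to 1 m from the base axis. Payload 7.1 kg.
Tool frame: the origin (TCP) lies between the finger pads; the fingertips stand 22 mm ahead of it and the grasp point (between the pads) lies 3 mm ahead of it; z points along the fingers, y is the line along which they close (so a half turn about z gives the same grasp; the last joint's range is limited). The gripper opens to 85 mm and grips with 20 to 120 N. Pads are 22 mm wide; open, the fingers measure 114 mm over their backs; the gripper's body (76 mm by 85 mm) begins 54 mm behind the grasp point. The pads swing forward as they close: fully open they stand 13 mm farther back than shut.
Start: joints at [1.224, 0.423, 1.63, -0, 1.089, -0.019], TCP at [0.201, 0.592, 0.253] pointing down, gripper open.
Joint ranges: [-3, 3], [-0.9, 2.11], [0.09, 2.58], [-1.31, 4.45], [0.11, 2.69], [-2.54, 2.54]. Speed limits (rad/s): [2.39, 2.39, 3.01, 3.14, 3.14, 3.14].

## Interface

Orientations are given as a rotation vector (axis times angle).
In Python, from rig import manip gives the robot as it stands. The module is installed in compiled form; this text tells all that it offers. Calls block until the motion is done:
- manip.move_to(position, orientation): joint-space move of the TCP to a pose.
- manip.servo_line(position, orientation=None, rate=0.15): straight line of the TCP; orientation=None keeps the orientation; rate is the mean speed in m/s.
- manip.set_joints(angles): joint-space move.
- manip.command_gripper(opening, f_grip=None): finger opening in m; f_grip is the grip in N (None keeps the last); returns when the fingers have stopped.
- manip.hold(seconds).
- manip.solve_ik(position, orientation): joint angles nearest the present ones, or None.
- manip.camera(name): name is "side" or "top" or "wrist"; returns a dict with "image" (384x512x3 uint8, red, green, blue), "fx", "fy", "cx", "cy" (pixels), "cam_to_world" (4x4, takes a point from camera to world coordinates); the wrist camera has in their place "mount" (4x4, takes a point from camera to tool coordinates, whose origin is the TCP and whose axes are the flange's). Camera axes: x right, y down, z forward; pixel columns grow to the right and rows downward; lengths in m; the calibration is good to about 2 mm. The wrist camera is an equidistant fisheye: a pixel r from the principal point sees the ray r / f radians off the axis. A picture is of the moment at which its call begins: read the wrist's pose just before it. There is no depth.
A pose or a line that the arm cannot do raises manip.IKError and nothing moves.
- manip.sign_off(): hands the job in; it is judged then, once.
Readings, each from a call of its own:
- manip.get_time(): time.
- manip.get_joint_positions(): joint angles.
- manip.get_joint_vel(): joint speeds.
- manip.get_tau(): joint torques, N m.
- manip.get_position(): TCP position.
- manip.get_ee_rot(): TCP orientation.
- manip.get_contact_force(): force on the tool from outside, world axes, zero at the start.
- manip.get_torque(): the same for the moment, N m.
- manip.get_width(): finger opening in m.
- manip.get_grip_force(): force on a finger pad.
Only numpy, scipy, OpenCV 4.12 (cv2) and the standard library are available. Lean on these libraries where they do the work, as an engineer would, in place of code of your own. Each camera call takes 0.05 s, during which the arm holds its last target. There are 200 camera calls.

## Working session

There is one attempt and no reset: what is moved stays moved. The work goes in short steps, each a Python script; the robot and the scene stay as the last script left them, time stands still between calls to the robot, and variables do not carry over. Pictures are saved under pics/ and viewed, at most 14 in all, crops included, and the job is handed in when it is done.

```bash
mkdir -p pics
python3 - <<'E'
from rig import manip
import cv2,numpy as np
np.set_printoptions(precision=4,suppress=True)
for n in("top","side"):
    c=manip.camera(n); cv2.imwrite(f"pics/{n}0.png",c["image"][:,:,::-1]); print(n,c["fx"],c["fy"],c["cx"],c["cy"]);print(c["cam_to_world"])
print(manip.get_ee_rot(),manip.get_time())
E
```

```text
top 475.4928438839123 475.4928438839123 255.6975268533301 193.81429843775007
[[-0.0262 -0.9893  0.1433  0.3825]
 [-0.9996  0.0276  0.0075 -0.0155]
 [-0.0114 -0.1431 -0.9896  1.0323]
 [ 0.      0.      0.      1.    ]]
side 348.6858839828326 348.6858839828326 256.8457175608063 189.4151576567711
[[ 0.6922 -0.5082  0.5125  0.1547]
 [-0.7218 -0.4884  0.4904 -0.3688]
 [ 0.0011 -0.7094 -0.7048  0.5943]
 [ 0.      0.      0.      1.    ]]
[-0.5125 -3.0992  0.0022] 0.1
```

View pics/top0.png

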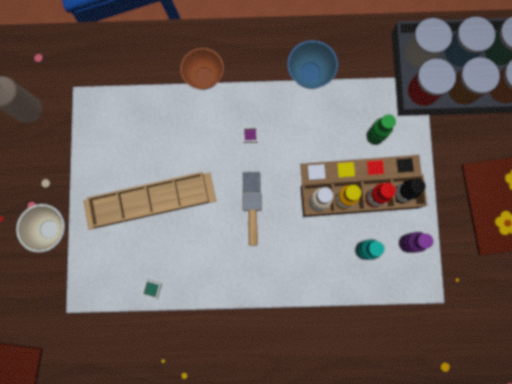

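View pics/side0.png

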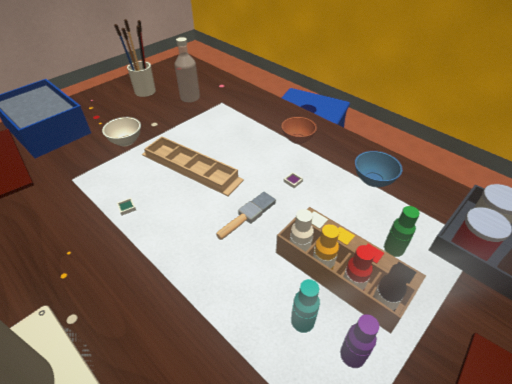

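The top view shows the carton at (363,187), running from left to right white cap (322,197), yellow (350,193), red (384,191) and black (413,188). The cards agree at (317,172), (346,170), (376,167) and (405,165). The empty stand is at (150,200).
Lookalikes for the black bottle: green (385,128), teal (371,249), purple (418,242) and black (411,188), which stands in the carton. I choose the one at (411,188) and will check it in a crop.

Run:
```python
import cv2,numpy as np
a=cv2.imread("pics/top0.png")
s=cv2.resize(a[165:240,75:225],None,fx=5,fy=5,interpolation=cv2.INTER_CUBIC)
b=cv2.resize(a[150:210,295:435],None,fx=5,fy=5,interpolation=cv2.INTER_CUBIC)
b=cv2.copyMakeBorder(b,0,0,0,50,cv2.BORDER_CONSTANT)
b=np.clip(b*1.4,0,255).astype(np.uint8)
s=s[:290]; cv2.imwrite("pics/crop1.png",np.vstack([s,b]))
```

```text
(no output)
```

View pics/crop1.png

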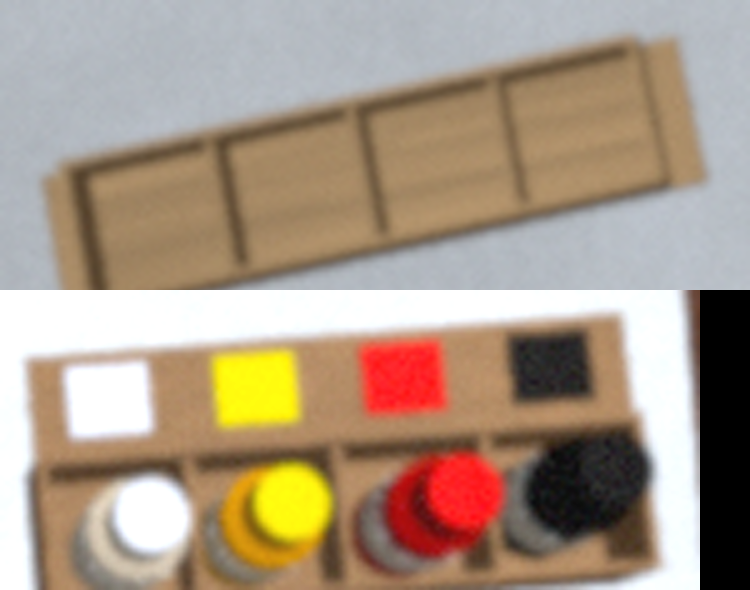

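The crop confirms the black bottle: the bottle in the rightmost cell, by the black card, is plain black (crop (590,480)). In crop pixels the cards are at (109,400), (256,389), (402,378) and (550,368). The stand's top rim corners are at about (62,163), (635,38) and (672,187).

```bash
cat > vis.py <<'E'
import cv2,numpy as np
T=np.array([[-0.0262,-0.9893,0.1433,0.3825],[-0.9996,0.0276,0.0075,-0.0155],[-0.0114,-0.1431,-0.9896,1.0323]])
K=np.array([[475.493,0,255.6975],[0,475.493,193.8143],[0,0,1]])
def w(px,z):
    d=T[:,:3]@np.linalg.solve(K,[*px,1]); return (T[:,3]+d*(z-T[2,3])/d[2])[:2]
def p(P):
    q=K@(T[:,:3].T@(np.asarray(P)-T[:,3])); return q[:2]/q[2]
def fit(L,W):
    L,W=map(np.array,(L,W)); l,m=L.mean(0),W.mean(0); A,B=L-l,W-m
    th=np.arctan2((A[:,0]*B[:,1]-A[:,1]*B[:,0]).sum(),(A*B).sum())
    R=np.array([[np.cos(th),-np.sin(th)],[np.sin(th),np.cos(th)]]); t=m-R@l
    return t,th,R,1e3*np.linalg.norm(W-(L@R.T+t),axis=1)
E
python3 - <<'E'
from vis import *
np.set_printoptions(precision=4,suppress=True)
cr=lambda u,v:((u+.5)/5-.5+295,(v-290+.5)/5-.5+150)
st=lambda u,v:((u+.5)/5-.5+75,(v+.5)/5-.5+165)
ys=[.093,.031,-.031,-.093]
c=fit([(.056,y) for y in ys],[w(cr(*q),.052) for q in[(109,400),(256,389),(402,378),(550,368)]])
s=fit([(.033,.126),(.033,-.126),(-.033,-.126)],[w(st(*q),.03) for q in[(62,163),(635,38),(672,187)]])
print(c,s)
caps=[w(cr(*q),.119) for q in[(152,513),(292,502),(465,492),(613,468)]]
print(np.array(caps)); print((np.array(caps)-c[0])@c[2])
a=cv2.imread("pics/top0.png");b=cv2.resize(a,None,fx=5,fy=5,interpolation=cv2.INTER_CUBIC)
S=lambda P:tuple(np.round(p(P)*5+2).astype(int).tolist())
for t,R,z,f in((c[0],c[2],.06,.004),(s[0],s[2],.03,.004)):
    for y in ys:
        P=[S([*(t+R@[x,y+k]),z]) for x,k in((.029,.029),(.029,-.029),(-.029,-.029),(-.029,.029))]
        cv2.polylines(b,[np.array(P)],True,(255,0,255),1)
    P=[S([*(t+R@[x,k]),z]) for x,k in((.033,.126),(.033,-.126),(-.033,-.126),(-.033,.126))]
    cv2.polylines(b,[np.array(P)],True,(0,255,0),1)
for q in caps:
    P=[S([q[0]+.015*np.cos(k),q[1]+.015*np.sin(k),.119]) for k in np.linspace(0,6.28,40)]
    cv2.polylines(b,[np.array(P)],True,(255,255,0),1)
o=np.vstack([b[825:1165,375:1125],cv2.copyMakeBorder(b[835:1090,1475:2175],0,0,0,50,cv2.BORDER_CONSTANT)])
cv2.imwrite("pics/fit1.png",o)
from rig import manip
from scipy.spatial.transform import Rotation as Ro
for th,xy in((c[1],caps[0]),(c[1],caps[3]),(s[1],s[0]+s[2]@[0,.093]),(s[1],s[0]+s[2]@[0,-.093])):
  for sg in(1,-1):
    y=sg*np.array([np.cos(th),np.sin(th),0]);z=np.array([0,0,-1.]);M=np.c_[np.cross(y,z),y,z]
    for h in(.106,.27):print(sg,h,manip.solve_ik([*xy,h],Ro.from_matrix(M).as_rotvec()))
E
```

```text
(array([ 0.5163, -0.2313]), np.float64(0.04557504309699574), array([[ 0.999 , -0.0456],
       [ 0.0456,  0.999 ]]), array([0.5204, 0.2548, 0.471 , 0.3629])) (array([0.5215, 0.223 ]), np.float64(0.19096579648458775), array([[ 0.9818, -0.1898],
       [ 0.1898,  0.9818]]), array([0.4752, 1.4606, 1.1564]))
[[ 0.5103 -0.1428]
 [ 0.5131 -0.1971]
 [ 0.5151 -0.2642]
 [ 0.5229 -0.322 ]]
[[-0.002   0.0887]
 [-0.0017  0.0343]
 [-0.0027 -0.0328]
 [ 0.0025 -0.0909]]
1 0.106 [-0.2953  0.5084  1.9272 -0.      0.706  -0.3409]
1 0.27 [-0.2953  0.2633  1.8247 -0.      1.0537 -0.3409]
-1 0.106 None
-1 0.27 None
1 0.106 [-0.5713  0.6005  1.7362 -0.      0.8049 -0.6169]
1 0.27 [-0.5713  0.3892  1.6408 -0.      1.1116 -0.6169]
-1 0.106 [-0.5713  0.6005  1.7362 -0.      0.8049  2.5247]
-1 0.27 [-0.5713  0.3892  1.6408 -0.      1.1116  2.5247]
1 0.106 [ 0.5376  0.5779  1.7831 -0.      0.7806  0.3467]
1 0.27 [ 0.5376  0.3591  1.6864 -0.      1.0961  0.3467]
-1 0.106 None
-1 0.27 None
1 0.106 [ 0.218   0.5354  1.8713 -0.      0.7349  0.0271]
1 0.27 [ 0.218   0.3012  1.7713 -0.      1.0691  0.0271]
-1 0.106 None
-1 0.27 None
```

View pics/fit1.png

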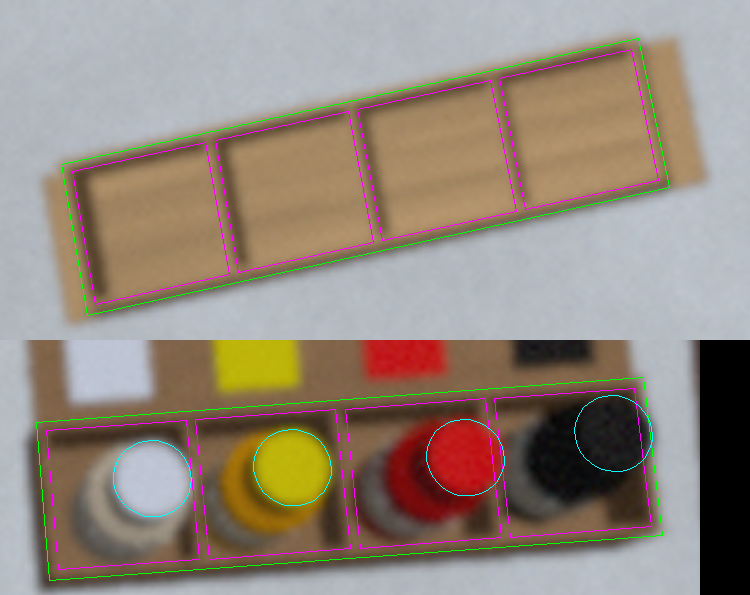

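The reprojected models match the stand rims, the carton cells and the caps. The reversed order is white → well y −93, yellow → −31, red → +31, black → +93. I start with white.

```bash
cat > job.py <<'E'
from rig import manip
import numpy as np
from scipy.spatial.transform import Rotation as Ro
caps=dict(white=(.5103,-.1428),yellow=(.5131,-.1971),red=(.5151,-.2642),black=(.5229,-.3220))
wy=dict(white=-.093,yellow=-.031,red=.031,black=.093)
cth,sth=.0456,.1910; sx=np.array([.5215,.2230])
ZG,ZT=.106,.265
def ori(th):
    y=np.array([np.cos(th),np.sin(th),0]);z=np.array([0,0,-1.])
    return Ro.from_matrix(np.c_[np.cross(y,z),y,z]).as_rotvec()
def well(n): return sx+wy[n]*np.array([-np.sin(sth),np.cos(sth)])
def pick(n):
    c=caps[n]; manip.move_to([*c,ZT],ori(cth)); manip.command_gripper(.07,30)
    manip.servo_line([*c,ZG],rate=.1); manip.command_gripper(0.02,30); manip.hold(.2)
    f0=manip.get_contact_force()
    manip.servo_line([*c,ZT],rate=.12)
    print(n,"width",manip.get_width(),"grip",manip.get_grip_force(),"dF",manip.get_contact_force()-f0,"t",manip.get_time())
def place(n):
    q=well(n); o=ori(sth)
    manip.servo_line([*q,ZT],o,rate=.2); f0=manip.get_contact_force()
    manip.servo_line([*q,ZG+.015],rate=.12); manip.servo_line([*q,ZG+.0005],rate=.03); manip.hold(.2)
    z=ZG+.0005
    while manip.get_contact_force()[2]-f0[2]<.7 and z>ZG-.003:
        z-=.0005; manip.servo_line([*q,z],rate=.01)
    print("place z",z,"dF",manip.get_contact_force()-f0)
    manip.command_gripper(.06,30); manip.hold(.2); manip.servo_line([*q,ZT],rate=.12)
    print("t",manip.get_time())
E
python3 - <<'E'
from job import *
import cv2
np.set_printoptions(precision=4,suppress=True)
pick("white")
a=manip.camera("side")["image"]
place("white")
b=manip.camera("side")["image"]
cv2.imwrite("pics/w1.png",np.hstack([a[60:330,100:500],b[60:330,100:500]])[:,:,::-1])
E
```

```text
white width 0.028451709643544862 grip 26.877734698355198 dF [ 2.4459 -0.0566 -7.0356] t 7.0833
place z 0.1065 dF [-1.2482 -0.1106  1.4677]
t 12.9333
```

View pics/w1.png

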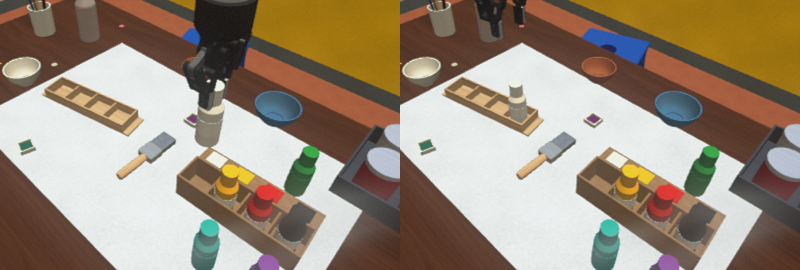

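Left: the white bottle hangs upright in the gripper. Right: it stands upright in the stand's rightmost well at (517,103). I continue with the other three.

Run:
```python
from job import *
import cv2
np.set_printoptions(precision=4,suppress=True)
for n in("yellow","red","black"):
    pick(n)
    if not .026<manip.get_width()<.032: print("MISS"); break
    place(n)
manip.move_to([.45,0,.3],ori(0))
a=manip.camera("side")["image"];b=manip.camera("top")["image"]
cv2.imwrite("pics/end.png",np.hstack([cv2.resize(a[90:250,100:260],(400,400)),cv2.resize(b[120:280,60:220],(400,400))])[:,:,::-1])
```

```text
yellow width 0.02872147704461187 grip 25.873623280158426 dF [-0.6279 -0.0447 -7.8945] t 18.3583
place z 0.106 dF [-1.0633  0.9028  4.8608]
t 24.975
red width 0.028518191031120382 grip 27.3777184356004 dF [-1.5638 -0.8497 -6.1955] t 30.7833
place z 0.1065 dF [-1.2118  0.3814  1.7024]
t 37.7917
black width 0.028071620279497975 grip 26.96787255263189 dF [ 2.0887 -1.026  -7.6758] t 43.9917
place z 0.1065 dF [ 0.6391 -1.0309  1.3443]
t 51.5917
```

View pics/end.png

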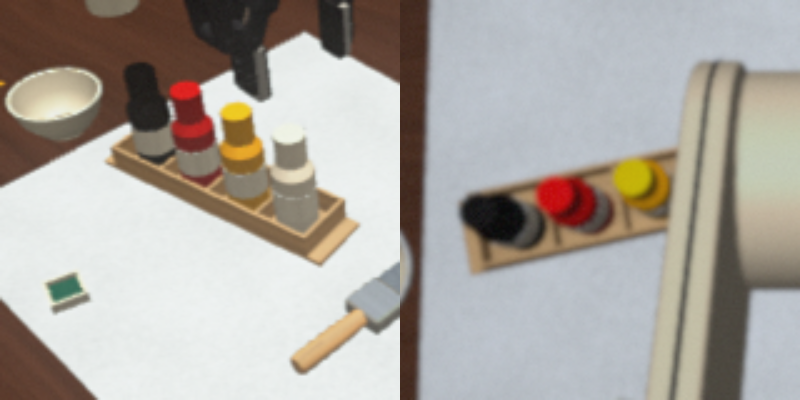

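All four stand upright in their wells. From left to right they are black (140,115), red (195,135), yellow (243,155) and white (293,180), and the gripper is clear of them.

```bash
python3 -c "
from rig import manip
manip.hold(.3); print(manip.sign_off())"
```

```text
the job is handed in; nothing more can be done
None
```

The job is handed in: the four bottles stand upright and free in the stand, left to right black, red, yellow, white, which reverses the carton's order, and the robot finished at about 52 s of the 118 s allowed.

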